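# Release the filter clamp of a fume extractor and hold it

## Robot

A 7-joint arm with a two-finger parallel gripper is mounted at the origin on a cart in front of the work surface, level with it; the furniture and walls round the work are solid. World frame = base frame: x ahead of the robot, y to its left, z up, the work surface at z = 0. Lengths are in m, angles in degrees, forces in N, time in s.
With the tool pointing down it reaches from about 0.425 to 0.825 m from the base axis. Payload 3.6 kg.
Tool frame: the origin (TCP) lies at the very end of the fingers, on their centre line; the grasp point (between the pads) lies robot.hold_point_z behind it (robot.hold_point_z is the distance from the TCP to the grasp point, in m); z points along the fingers, y is the line along which they close (so a half turn about z gives the same grasp; the last joint's range is limited). The gripper opens to 93 mm and grips with 3 to 60 N. Pads are 15 mm wide; open, the fingers measure 128 mm over their backs; the gripper's body (75 mm by 188 mm) begins 65 mm behind the grasp point.
Start: joints at [-70.789, 35.231, -0.722, 81.555, 0.464, 63.22, -2.315], TCP at [0.23, 0.608, 0.219] pointing down, gripper open.
Joint ranges: [-178.69, 178.69], [-17.37, 117.87], [-77.05, 75.6], [15.02, 138.74], [-78.02, 258.01], [0.78, 113.62], [-162.83, 162.83]. Speed limits (degrees/s): [159.86, 159.86, 180, 180, 180, 180, 180].

## Interface

Orientations are given as [roll, pitch, yaw] about the fixed x, y, z axes, in that order (R = Rz(yaw) Ry(pitch) Rx(roll)).
In Python, from plant import telemetry, vision, job_done, robot gives the robot as it stands.
- The arm moves only by the shell command python3 -m creep 'ROWS'. ROWS is a JSON object whose one key "plan" holds a list of rows, each a list of 3 entries, a list of its own where there are three numbers: the turn, a rotation vector about the tool's x, y, z in units of 6 degrees (1.0 is 6 degrees), then the shift along the tool's x, y, z in units of 25 mm (1.0 is 25 mm), then the closure, from -1 (fully open) to 1 (shut). In form: {"plan": [[[ax, ay, az], [tx, ty, tz], gripper], ...]}. A call has exactly 10 rows; each row shifts and turns the commanded pose from where the row before left it, along the tool's axes as they then stand; what a row does not reach is not made up. A row lasts 1/12 s, in which the tool goes at most 41.7 mm and 7.16 degrees, less where a joint would pass 70% of its speed; a pose out of reach is approached as far as the arm can. A call is refused whole if a number of a shift passes 1 or a number of a turn 1, either way. A call with a gripper value outside its range is refused whole. The fingers move at their own pace and stop on an object; the grip force is fixed at half the most. Time passes only in rows, so rows that do not move let the fingers close, or fill a call up. It gives the time, the measured TCP pose, the force, the opening and the grip force at its end, in the units of the state.
- telemetry.sense(): the state, without advancing time (a new reading comes with each control period).
- vision.capture(name): name is "scene" or "top"; returns a dict with "img" (480x640x3 uint8, red, green, blue), "K" (3x3 intrinsics, pixels), "rvec" (rotation vector, rad) and "tvec" (3), from world to camera coordinates, as OpenCV has them. Camera axes: x right, y down, z forward; pixel columns grow to the right and rows downward; lengths in m; the calibration is good to about 2 mm. A picture is of the moment at which its call begins. There is no depth.
- job_done(): hands the job in; it is judged then, once.
The state is a dict: "time_s": time; "joint_pos": joint angles; "dq": joint speeds; "joint_torque": joint torques, N m; "eef_pos": TCP position; "tcp_rot": TCP orientation; "force": force on the tool from outside, world axes, zero at the start; "ft_torque": the same for the moment, N m; "grip_width": finger opening in m; "grip_force": force on a finger pad.
Only numpy, scipy, OpenCV 4.12 (cv2) and the standard library are available. Lean on these libraries where they do the work, as an engineer would, in place of code of your own. Each camera call takes 0.05 s, during which the arm holds its last target. There are 200 camera calls.

## Task

The filter of the small bench fume extractor is to be changed. Fold its front cover all the way down, then pull the sprung clamp rod behind it straight out by its grip until the ring mark on the rod is level with the mouth of the guide tube, and keep holding it there so that a colleague can lift the filter out: finish while still holding. Leave the filter, the spare filter, the solder spool and the bottle where they are.

Things in the scene. Friction and masses are not known exactly. Their poses are not given: they have to be found in the camera images.
- extractor: Bench fume extractor, grey sheet-metal box fixed to the bench (sizes in mm): 200 wide (y), 165 deep (x), 122 high, the filter in a slot of its roof. Origin on the bench under the middle of its front wall; x points to its back, y to the robot's left, z up. Its floor plate runs on 68 in front; the cover is hinged at the plate's front edge and, closed, hides the clamp rod from front, top and sides.
- cover (a joint): Angle of the bottom-hinged front cover, rad: 0 closed (upright), grows as it folds down towards the robot, 1.571 fully down (end stop). Stiff hinge (0.3 N m friction): it stays where left; may start slightly ajar. A pan of 3 mm sheet, 200 wide, 110 high, 66 mm deep; down, its front wall lies flat 12 above the bench and its rims stand up to 78 above the bench.
- cover_hinge (a point): Middle of the cover's hinge line, 68 mm in front of the box's front wall and 12 above the bench; the line runs along the extractor's y.
- cover_handle (a point): Middle of the steel bow handle on top of the closed cover: round bar, diameter 10 mm, 68 long along the extractor's y, 36 above the cover's top. Closed it is 14 behind the hinge line (extractor's +x) and 146 above it; with the cover down it is 146 in front of the hinge line and 26 above the bench. The point moves and turns with the cover.
- clamp_rod (a joint): How far the sprung clamp rod is pulled out of its guide tube, m: 0 home (its plate presses on the filter), grows as it is pulled straight out of the front wall (extractor's -x); 0.040 with the ring mark's middle at the tube's mouth; end stop 0.065. The inner spring pulls it back with 4 N at home, 10 N at the mark (150 N/m); let go, it runs home.
- sprung_rod: The clamp rod as a whole: steel rod, diameter 10 mm, with a black stirrup-shaped pull grip (80 wide, 50 high, standing up from the rod) at its front end, and a pressure plate in the box. Origin on the rod's axis, 65 above the bench, in the plane of the box's front wall when home; same axes as the extractor. The grip is 50 in front of the origin.
- grip_bar (a point): Middle of the pull grip's upper cross bar: a round bar 12 mm in diameter, 56 long, along the extractor's y, 35 above the rod's axis (100 above the bench). Home, it stands 50 in front of the front wall, free from above and from the front once the cover is down.
- ring_mark (a point): Middle of the ring mark, a black ring 5 mm wide on the 10 mm steel rod, hidden in the guide tube when home. It moves with the rod.
- tube_mouth (a point): Centre of the mouth of the guide tube: a steel tube 18 mm in diameter that stands 22 out of the box's front wall, 65 above the bench.
- filter: Filter cassette standing in the extractor's roof slot, 35 x 150 x 112 mm high, pleated paper in a white plastic frame; origin at the centre of its underside, 97.5 behind the box's front wall. It stays there.
- spare_filter: The same cassette, spare, lying flat on the bench on the right; bystander. Origin at the middle of one 35 x 150 mm edge.
- solder_spool: Spool of solder, 55 in diameter, 34 mm high, to the left of the extractor's cover; bystander.
- flux_bottle: Small dark bottle with a white cap, 39 in diameter, 84 mm high, to the right of the extractor's cover; bystander.
There are look-alikes about, which are no part of the job. What is shaped like the filter but red is not meant.

How it is judged (in metres and radians):
On the way:
1. the cover is folded all the way down while the clamp rod is still home (value of joint cover above 1.4 rad and value of joint clamp_rod below 0.006 m), for 0.2 s.
At the end, for the whole second after the job is handed in: The fingers hold the grip (over 6 N on it) with the middle of the ring mark within 5 mm of the tube's mouth (joint 0.035 to 0.045) through the last second; the cover is fully down (over 1.40 rad); the filter stands upright in its slot within 12 mm of its start (value of joint clamp_rod between 0.035 and 0.045 m and contact force between the fingers and sprung_rod above 6 N and value of joint cover above 1.4 rad and distance of filter from where it was at the start of the episode below 0.012 m and angle between filter's own z axis and vertical below 0.12 rad); the arm keeps its last pose, push and grip.
It fails at once if a bystander is shoved or knocked over (moved more than 30 mm) (distance of any of spare_filter, solder_spool, flux_bottle from where it was at the start of the episode above 0.03 m).
It fails at once if the filter is disturbed in its slot (lifted or moved more than 20 mm) (distance of filter from where it was at the start of the episode above 0.02 m).
It also fails if it takes over 45 s, if anything falls off the work surface, if the arm or the gripper's body presses on something with over 40 N, if the wrist force passes 120 N, or if a joint passes its speed limit or range.

## Working session

There is one attempt and no reset: what is moved stays moved. The work goes in short steps, Python scripts to look and compute and a shell command to move; the robot and the scene stay as the last step left them, time stands still between calls to the robot, and variables do not carry over. Pictures are saved under pics/ and viewed, at most 10 in all, crops included, and the job is handed in when it is done.

```bash
ls; mkdir -p pics; python3 - <<'E'
from plant import telemetry, vision, robot
import cv2,numpy as np
print(robot.hold_point_z, telemetry.sense())
for n in("scene","top"):
    c=vision.capture(n); cv2.imwrite(f"pics/{n}0.png",c["img"][:,:,::-1]); print(n,c["K"],c["rvec"],c["tvec"])
    R=cv2.Rodrigues(c["rvec"])[0]; print(-R.T@c["tvec"])
E
```

```text
pics
0.0188 {'time_s': 0.0, 'joint_pos': array([-70.78738818,  35.28944639,  -0.72160698,  81.63867939,
         0.46414693,  63.21962867,  -2.31307102]), 'dq': array([-0.05556441, -0.05724016,  0.06681276, -0.1393434 , -0.08735667,
        0.05692928, -0.02678803]), 'joint_torque': array([ 3.08804347e-04, -4.58934259e+01,  2.09235577e-01, -1.65742475e+01,
       -6.11305120e-02,  2.05157034e-02,  2.30997830e-04]), 'eef_pos': array([0.22981495, 0.60718708, 0.2174943 ]), 'tcp_rot': array([-1.79855154e+02,  2.80965036e-03,  1.59273524e+02]), 'force': array([ 0.15405143,  0.53155194, -0.16486479]), 'ft_torque': array([0.03550951, 0.0096664 , 0.0051137 ]), 'grip_force': 0.0, 'grip_width': 0.09304559163778198}
scene [[540.52670675   0.         320.55860958]
 [  0.         540.52670675 246.30417578]
 [  0.           0.           1.        ]] [ 2.02468417 -1.15027854  0.52590648] [-0.28971207  0.39836029  0.91442915]
[-0.22662098 -0.48124843  0.89210289]
top [[552.95255583   0.         320.87092127]
 [  0.         552.95255583 249.69097404]
 [  0.           0.           1.        ]] [ 2.20240512 -2.1713757   0.08921194] [-0.00259722  0.58512325  1.43520914]
[0.47678289 0.01539219 1.47466687]
```

View pics/scene0.png

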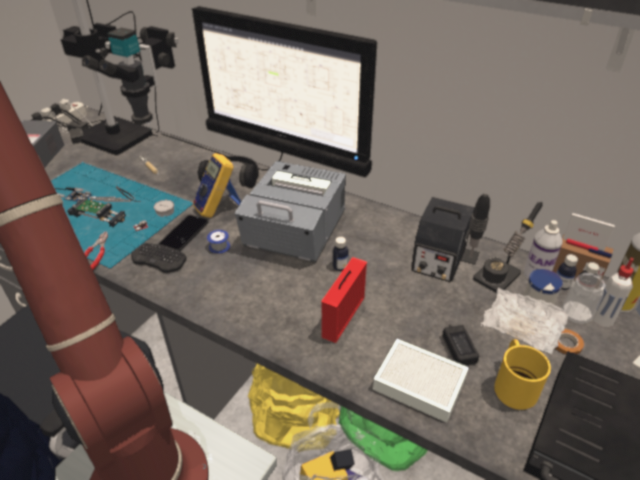

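View pics/top0.png

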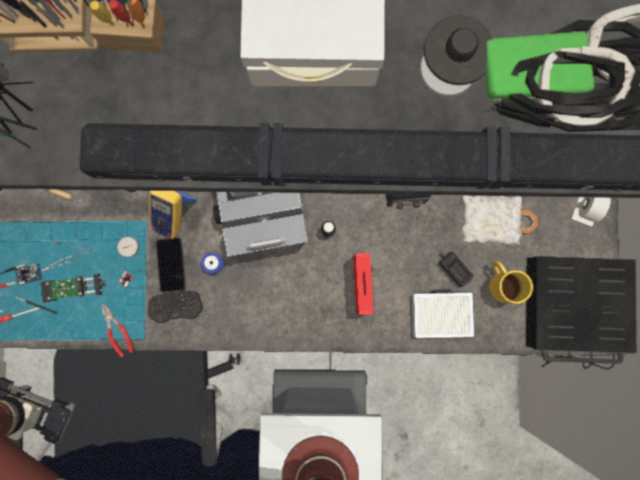

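The scene view shows the closed extractor at about (290,210), with its bow handle at (275,212), the spool at (218,240) and the bottle at (341,252). In the top view the cover spans about (223–305, 215–258), with the handle bar near (266,243). I'll enlarge both.

```bash
python3 - <<'E'
import cv2,numpy as np
a=cv2.imread("pics/scene0.png")[155:265,225:365]; b=cv2.imread("pics/top0.png")[180:275,195:345]
a=cv2.resize(a,None,fx=5,fy=5,interpolation=cv2.INTER_CUBIC)[:, :]; b=cv2.resize(b,None,fx=5,fy=5,interpolation=cv2.INTER_CUBIC)
cv2.imwrite("pics/sc1.png",a);cv2.imwrite("pics/tc1.png",b)
E
```

```text
(no output)
```

View pics/sc1.png

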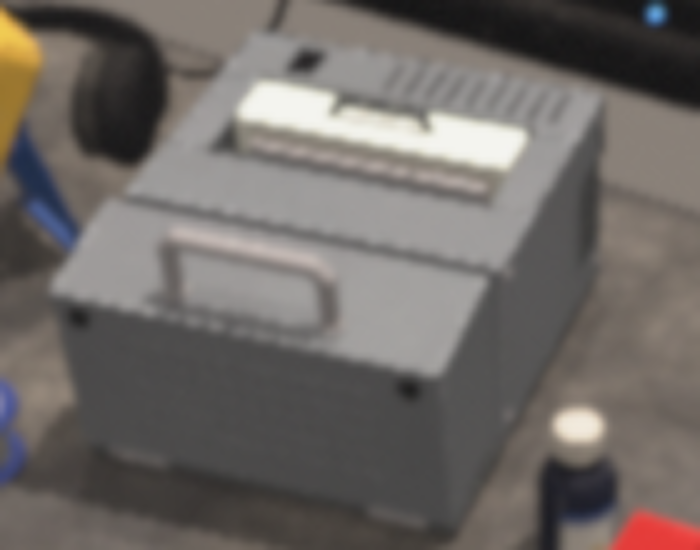

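View pics/tc1.png

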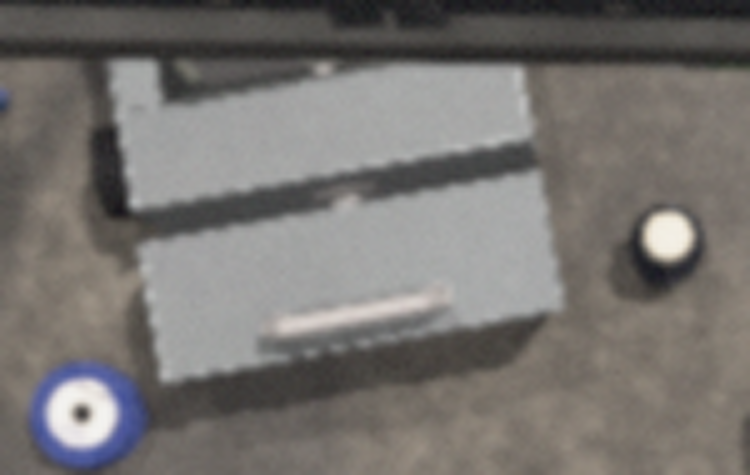

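The scene crop shows the handle bar from crop (172,240) to (328,275) and the cover's front top corners at (52,292) and (440,375). The top crop shows the bar from (268,328) to (447,297), the cover's roof corners, and a dark gap, so the cover is a bit ajar. I'll triangulate these.

```bash
cat > h.py <<'E'
import cv2,numpy as np
from plant import vision,telemetry
def cam(n):
    c=vision.capture(n); R=cv2.Rodrigues(c["rvec"])[0]; return c["img"],c["K"],R,np.array(c["tvec"]).ravel()
def P(c): return c[1]@np.c_[c[2],c[3]]
def tri(cs,ps,ct,pt):
    X=cv2.triangulatePoints(P(cs),P(ct),np.float64(ps).reshape(2,1),np.float64(pt).reshape(2,1)).ravel(); return X[:3]/X[3]
def ray(c,p,z):
    o=-c[2].T@c[3]; d=c[2].T@np.linalg.inv(c[1])@[p[0],p[1],1]; return o+d*(z-o[2])/d[2]
def proj(c,X):
    x=P(c)@np.append(X,1); return x[:2]/x[2]
def un(p,o): return (np.array(p)+.5)/5-.5+o
E
python3 - <<'E'
from h import *
np.set_printoptions(precision=4,suppress=True)
s=cam("scene");t=cam("top"); so=(225,155);to=(195,180)
pts={"hL":((172,240),(268,328)),"hR":((328,275),(447,297)),"cFL":((52,292),(162,380)),"cFR":((440,375),(562,308)),
"boxFL":((127,195),(130,210)),"boxFR":((505,270),(535,140))}
X={}
for k,(a,b) in pts.items():
    a=un(a,so);b=un(b,to); X[k]=tri(s,a,t,b); print(k,X[k],"err",np.linalg.norm(proj(s,X[k])-a),np.linalg.norm(proj(t,X[k])-b))
for a,b in(("hL","hR"),("cFL","cFR"),("boxFL","boxFR")):
    d=X[a]-X[b]; print(a,np.linalg.norm(d),"yaw",np.degrees(np.arctan2(-d[0],d[1])),"mid",(X[a]+X[b])/2)
# foot of the cover front, box roof at known z, spool & bottle
for k,p,z in(("boxFL",(130,210),.122),("boxFR",(535,140),.122),("cFL",(162,380),.12),("cFR",(562,308),.12),("cBL",(140,242),.122),("cBR",(543,172),.122)):
    print(k,ray(t,un(p,to),z))
for k,p,z in (("baseL",(95,450),0.01),("baseR",(445,535),0.01)): print(k,ray(s,un(p,so),z))
print("spool",ray(t,un((82,413),to),.034),"bottle",ray(t,un((667,237),to),.084))
E
```

```text
hL [0.5838 0.1804 0.1537] err 0.20542862084833938 0.19254319751719123
hR [0.5978 0.0976 0.1555] err 1.335228489270677 1.2247719509690398
cFL [0.56   0.2368 0.1174] err 0.08037120798220919 0.07527674652265706
cFR [0.5981 0.0411 0.1192] err 0.17635055611988998 0.15764579686888505
boxFL [0.6438 0.2547 0.1176] err 0.02550057790845337 0.02489124110166088
boxFR [0.681  0.0555 0.1213] err 0.09255427902940873 0.08638770226871363
hL 0.0839532655307264 yaw 9.609706319341091 mid [0.5908 0.139  0.1546]
cFL 0.1994302617750063 yaw 11.016217522838872 mid [0.579  0.139  0.1183]
boxFL 0.20263227724073488 yaw 10.580433541771194 mid [0.6624 0.1551 0.1195]
boxFL [0.6433 0.2539 0.122 ]
boxFR [0.681  0.0553 0.122 ]
cFL [0.5599 0.2363 0.12  ]
cFR [0.5982 0.0408 0.12  ]
cBL [0.6276 0.2485 0.122 ]
cBR [0.6652 0.0511 0.122 ]
baseL [0.5729 0.2344 0.01  ]
baseR [0.6081 0.047  0.01  ]
spool [0.5474 0.2914 0.034 ] bottle [ 0.6383 -0.0111  0.084 ]
```

```bash
python3 -m creep '{"plan":[[[0,0,0.975],[0,0,-0.12],0],[[0,0,0.975],[0,0,-0.12],0],[[0,0,0.975],[0,0,-0.12],0],[[0,0,0.975],[0,0,-0.12],0],[[0,0,0.975],[0,0,-0.12],0],[[0,0,0.975],[0,0,-0.12],0],[[0,0,0.975],[0,0,-0.12],0],[[0,0,0.975],[0,0,-0.12],0],[[0,0,0.975],[0,0,-0.12],0],[[0,0,0.975],[0,0,-0.12],0]]}'
cat >> h.py <<'E'
PSI=np.radians(10.8); EX=np.array([np.cos(PSI),np.sin(PSI),0]); EY=np.array([-np.sin(PSI),np.cos(PSI),0])
def W(s,l,z): return s*EX+l*EY+[0,0,z]
from scipy.spatial.transform import Rotation
def go(target):
    "remaining TCP shift in tool axes in units of 25 mm, plus turn to vertical/aligned in 6 deg units"
    st=telemetry.sense(); R=Rotation.from_euler("xyz",st["tcp_rot"],degrees=True)
    Rt=Rotation.from_euler("xyz",[180,0,90+np.degrees(PSI)],degrees=True)
    p=st["eef_pos"]
    print("t",st["time_s"],"s,l,z",np.round([p@EX,p@EY,p[2]],4),"shift",np.round(R.inv().apply(target-p)/.025,2),"turn",np.round((R.inv()*Rt).as_rotvec(degrees=True)/6,2),"F",np.round(st["force"],1),"grip",round(st["grip_width"],4),round(st["grip_force"],1), "q",np.round(st["joint_pos"]))
E
python3 -c "
from h import *
go(W(.6064,.027,.24))"
```

```text
time_s: 1.03
eef_pos: [0.2298, 0.6077, 0.2484]
tcp_rot: [-180.0, 0.0, 100.5]
force: [-0.4, 0.5, 0.4]
grip_width: 0.0463
grip_force: 0.0
t 1.0333 s,l,z [0.3396 0.5539 0.2484] shift [-21.02  10.78   0.34] turn [-0.01  0.01 -0.05] F [-0.4  0.5  0.4] grip 0.0463 0.0 q [-80.  34.  15.  79.  -9.  67. -53.]
```

```bash
python3 -m creep '{"plan":[[[0,0,0],[-1,0.5,0],0],[[0,0,0],[-1,0.5,0],0],[[0,0,0],[-1,0.5,0],0],[[0,0,0],[-1,0.5,0],0],[[0,0,0],[-1,0.5,0],0],[[0,0,0],[-1,0.5,0],0],[[0,0,0],[-1,0.5,0],0],[[0,0,0],[-1,0.5,0],0],[[0,0,0],[-1,0.5,0],0],[[0,0,0],[-1,0.5,0],0]]}' && python3 -m creep '{"plan":[[[0,0,0],[-1,0.5,0],0],[[0,0,0],[-1,0.5,0],0],[[0,0,0],[-1,0.5,0],0],[[0,0,0],[-1,0.5,0],0],[[0,0,0],[-1,0.5,0],0],[[0,0,0],[-1,0.5,0],0],[[0,0,0],[-1,0.5,0],0],[[0,0,0],[-1,0.5,0],0],[[0,0,0],[-1,0.5,0],0],[[0,0,0],[-1,0.5,0],0]]}'
python3 -c "
from h import *
go(W(.6064,.027,.24))"
```

```text
time_s: 1.87
eef_pos: [0.4001, 0.3844, 0.2486]
tcp_rot: [-180.0, 0.0, 100.8]
force: [-0.1, 0.8, 0.2]
grip_width: 0.046
grip_force: 0.0
time_s: 2.7
eef_pos: [0.5696, 0.1624, 0.2485]
tcp_rot: [-180.0, -0.0, 100.8]
force: [0.5, 0.4, 0.3]
grip_width: 0.0462
grip_force: 0.0
t 2.7 s,l,z [0.5899 0.0528 0.2485] shift [-1.03  0.66  0.34] turn [-0. -0. -0.] F [0.5 0.4 0.3] grip 0.0462 0.0 q [-29.  29.  18.  90. -10.  63.   2.]
```

```bash
python3 -m creep '{"plan":[[[0,0,0],[-0.5,0.33,0],0],[[0,0,0],[-0.5,0.33,0],0],[[0,0,0],[0,0,0.5],0],[[0,0,0],[0,0,0.5],0],[[0,0,0],[0,0,0.5],0],[[0,0,0],[0,0,0.5],0],[[0,0,0],[0,0,0.5],0],[[0,0,0],[0,0,0.3],0],[[0,0,0],[0,0,0],0],[[0,0,0],[0,0,0],0]]}'
python3 - <<'E'
from h import *
go(W(.6064,.027,.145))
for n in("scene","top"):
    c=cam(n); u,v=proj(c,W(.6064,.027,.157)).astype(int); print(n,u,v)
    im=np.ascontiguousarray(c[0][max(v-45,0):v+45,u-60:u+60,::-1])
    im=cv2.resize(im,(600,450),interpolation=cv2.INTER_CUBIC)
    a=im if n=="scene" else np.hstack([cv2.resize(a,(400,300)),cv2.resize(im,(400,300))])
cv2.imwrite("pics/p2.png",a)
E
```

```text
time_s: 3.53
eef_pos: [0.5898, 0.1428, 0.1785]
tcp_rot: [-180.0, -0.0, 100.8]
force: [0.4, 0.8, 0.1]
grip_width: 0.0464
grip_force: 0.0
t 3.5333 s,l,z [0.6061 0.0297 0.1785] shift [-0.11  0.01  1.34] turn [-0.01 -0.    0.01] F [0.4 0.8 0.1] grip 0.0464 0.0 q [-26.  34.  17.  92. -12.  55.   6.]
scene 274 205
top 265 242
```

View pics/p2.png

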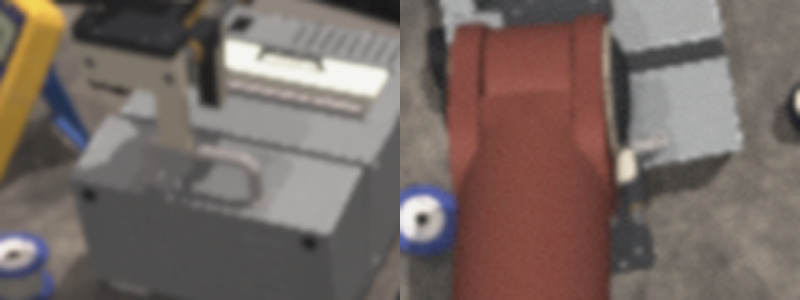

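The crops show both fingers above the handle bar, with the front finger at crop (175,140) and the bar running right from it. I'll descend and close.

```bash
python3 -m creep '{"plan":[[[0,0,0],[-0.1,0,0.35],0],[[0,0,0],[0,0,0.35],0],[[0,0,0],[0,0,0.35],0],[[0,0,0],[0,0,0.3],0],[[0,0,0],[0,0,0],0.3],[[0,0,0],[0,0,0],1],[[0,0,0],[0,0,0],1],[[0,0,0],[0,0,0],1],[[0,0,0],[0,0,0],1],[[0,0,0],[0,0,0],1]]}'
python3 -c "
from h import *
go(W(.6064,.027,.145))"
```

```text
time_s: 4.47
eef_pos: [0.5902, 0.1395, 0.1453]
tcp_rot: [-180.0, -0.0, 100.8]
force: [-2.2, -0.1, 1.6]
grip_width: 0.011
grip_force: 1.0
t 4.4667 s,l,z [0.6059 0.0264 0.1453] shift [0.02 0.02 0.01] turn [-0. -0. -0.] F [-2.2 -0.1  1.6] grip 0.011 1.0 q [-25.  37.  17.  95. -13.  51.   7.]
```

```bash
python3 -c "
from h import *
a=np.radians(np.linspace(2.3,84.5,21)); R=146.7/25
print(np.c_[-np.diff(R*np.sin(a)),-np.diff(R*np.cos(a))].round(3))"
python3 -m creep '{"plan":[[[0,0,0],[0,0,0],1],[[0,0,0],[0,0,0],1],[[0,0,0],[0,-0.42,0.03],1],[[0,0,0],[0,-0.42,0.06],1],[[0,0,0],[0,-0.41,0.09],1],[[0,0,0],[0,0,0],1],[[0,0,0],[0,0,0],1],[[0,0,0],[0,0,0],1],[[0,0,0],[0,0,0],1],[[0,0,0],[0,0,0],1]]}'
python3 -c "
from h import *
go(W(.6064,.027,.145))"
```

```text
[[-0.42   0.032]
 [-0.416  0.062]
 [-0.411  0.092]
 [-0.403  0.121]
 [-0.393  0.149]
 [-0.382  0.177]
 [-0.368  0.204]
 [-0.352  0.23 ]
 [-0.335  0.255]
 [-0.316  0.278]
 [-0.295  0.3  ]
 [-0.273  0.32 ]
 [-0.249  0.339]
 [-0.224  0.356]
 [-0.198  0.371]
 [-0.171  0.384]
 [-0.143  0.396]
 [-0.114  0.405]
 [-0.085  0.412]
 [-0.055  0.417]]
time_s: 5.3
eef_pos: [0.5605, 0.1337, 0.1414]
tcp_rot: [179.9, -0.0, 100.8]
force: [-1.6, -0.8, 7.2]
grip_width: 0.0088
grip_force: 30.0
t 5.3 s,l,z [0.5757 0.0263 0.1414] shift [ 0.03  1.23 -0.14] turn [ 0.01 -0.   -0.01] F [-1.6 -0.8  7.2] grip 0.0088 30.0 q [-26.  34.  17. 100. -13.  47.   7.]
```

```bash
python3 -m creep '{"plan":[[[0,0,0],[0,-0.4,0.12],1],[[0,0,0],[0,-0.39,0.15],1],[[0,0,0],[0,-0.38,0.18],1],[[0,0,0],[0,-0.37,0.2],1],[[0,0,0],[0,-0.35,0.23],1],[[0,0,0],[0,-0.33,0.25],1],[[0,0,0],[0,-0.32,0.28],1],[[0,0,0],[0,0,0],1],[[0,0,0],[0,0,0],1],[[0,0,0],[0,0,0],1]]}'
python3 -c "
from h import *
go(W(.6064,.027,.145))"
```

```text
time_s: 6.13
eef_pos: [0.497, 0.1212, 0.1045]
tcp_rot: [-179.9, 0.0, 100.8]
force: [0.9, -2.1, -3.8]
grip_width: 0.0092
grip_force: 30.0
t 6.1333 s,l,z [0.5109 0.026  0.1045] shift [ 0.04  3.82 -1.63] turn [-0.02  0.01 -0.01] F [ 0.9 -2.1 -3.8] grip 0.0092 30.0 q [-27.  33.  15. 112. -14.  37.   8.]
```

```bash
python3 -m creep '{"plan":[[[0,0,0],[0,-0.3,0.3],1],[[0,0,0],[0,-0.27,0.32],1],[[0,0,0],[0,-0.25,0.34],1],[[0,0,0],[0,-0.22,0.36],1],[[0,0,0],[0,-0.2,0.37],1],[[0,0,0],[0,-0.17,0.38],1],[[0,0,0],[0,0,0],1],[[0,0,0],[0,0,0],1],[[0,0,0],[0,0,0],1],[[0,0,0],[0,0,0],1]]}'
python3 -c "
from h import *
go(W(.4658,.027,.014))"
```

```text
time_s: 6.97
eef_pos: [0.4627, 0.1146, 0.0535]
tcp_rot: [-180.0, 0.0, 100.7]
force: [0.4, -3.2, -3.1]
grip_width: 0.0088
grip_force: 30.0
t 6.9667 s,l,z [0.476  0.0259 0.0535] shift [ 0.04 -0.41  1.58] turn [-0.01  0.01 -0.01] F [ 0.4 -3.2 -3.1] grip 0.0088 30.0 q [-25.  35.  12. 120. -16.  27.  11.]
```

```bash
python3 -m creep '{"plan":[[[0,0,0],[0,-0.14,0.39],1],[[0,0,0],[0,-0.11,0.4],1],[[0,0,0],[0,-0.08,0.41],1],[[0,0,0],[0,-0.05,0.36],1],[[0,0,0],[0,0,0],1],[[0,0,0],[0,0,0],1],[[0,0,0],[0,0,0],1],[[0,0,0],[0,0,0],1],[[0,0,0],[0,0,0],1],[[0,0,0],[0,0,0],1]]}'
python3 -c "
from h import *
go(W(.4658,.027,.014))"
```

```text
time_s: 7.8
eef_pos: [0.4523, 0.1127, 0.0147]
tcp_rot: [-179.9, 0.0, 100.7]
force: [-2.5, -4.3, -1.8]
grip_width: 0.0088
grip_force: 30.0
t 7.8 s,l,z [0.4654 0.026  0.0147] shift [0.04 0.02 0.03] turn [-0.02  0.   -0.01] F [-2.5 -4.3 -1.8] grip 0.0088 30.0 q [-23.  39.  10. 122. -18.  20.  12.]
```

```bash
python3 -m creep '{"plan":[[[0,0,0],[0,0,0],0.5],[[0,0,0],[0,0,0],0.5],[[0,0,0],[0,0,0],0.5],[[0,0,0],[0,0,-0.3],0.5],[[0,0,0],[0,0,-0.5],0.5],[[0,0,0],[0,0,-1],0.5],[[0,0,0],[0,0,-1],0.5],[[0,0,0],[0,0,-1],0.5],[[0,0,0],[0,0,-1],0.3],[[0,0,0],[0,0,-1],0.2]]}' && python3 -m creep '{"plan":[[[0,0,0],[0,0,-1],0],[[0,0,0],[0,0,-1],0],[[0,0,0],[1,0,0],0],[[0,0,0],[1,0,0],0],[[0,0,0],[1,0,0],0],[[0,0,0],[1,0,0],0],[[0,0,0],[1,0,0],0],[[0,0,0],[1,0,0],0],[[0,0,0],[1,0,0],0],[[0,0,0],[1,0,0],0]]}'
python3 - <<'E'
from h import *
go(W(.63,.0275,.16))
s=cam("scene");t=cam("top")
for n,c in(("scene",s),("top",t)):
    u,v=np.round(proj(c,W(.6,.0275,.09))).astype(int); o=(u-60,v-55); print(n,o,"pred bar",proj(c,W(.63,.0275,.1)))
    im=cv2.resize(np.ascontiguousarray(c[0][o[1]:o[1]+110,o[0]:o[0]+120,::-1]),None,fx=5,fy=5,interpolation=cv2.INTER_CUBIC)
    cv2.imwrite(f"pics/{n}3.png",im)
E
```

```text
time_s: 8.63
eef_pos: [0.4536, 0.1141, 0.1616]
tcp_rot: [179.9, -0.0, 100.8]
force: [-0.0, 0.5, -0.2]
grip_width: 0.032
grip_force: 0.0
time_s: 9.47
eef_pos: [0.4155, 0.3118, 0.2105]
tcp_rot: [179.9, -0.1, 100.8]
force: [0.6, 0.6, -0.2]
grip_width: 0.0467
grip_force: 0.0
t 9.4667 s,l,z [0.4665 0.2284 0.2105] shift [-8.04  6.53  2.02] turn [ 0.01 -0.01  0.  ] F [ 0.6  0.6 -0.2] grip 0.0467 0.0 q [-51.  25.  18. 104.  -9.  52. -19.]
scene (np.int64(215), np.int64(174)) pred bar [279.70571097 218.81956748]
top (np.int64(208), np.int64(192)) pred bar [265.44513799 235.1373527 ]
```

View pics/scene3.png

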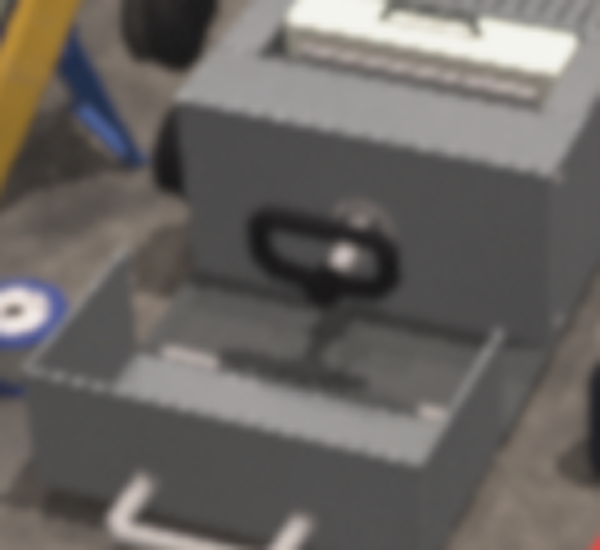

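View pics/top3.png

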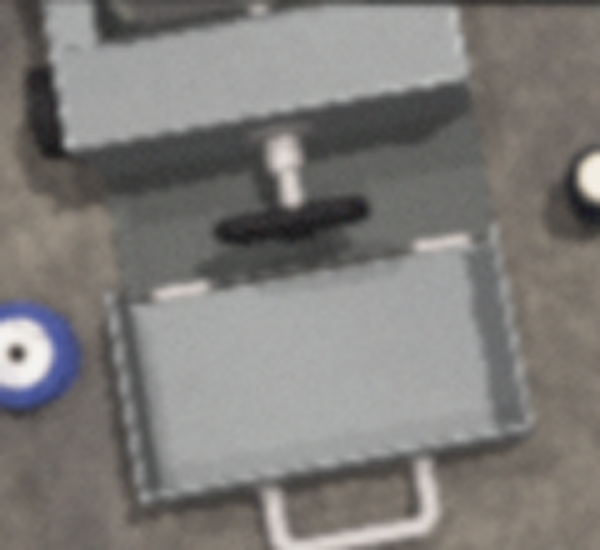

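Both crops show the cover fully down, and the stirrup grip is clear. In the scene crop its upper bar runs about (262,218)–(385,243). In the top crop it runs (232,232)–(355,208). I'll triangulate the bar.

```bash
python3 - <<'E'
from h import *
s=cam("scene");t=cam("top"); 
ts=np.argwhere(t[0][192+30:192+55,208+38:208+80].max(2)<55)[:,::-1]+[246,222]
(c,sz,ang)=cv2.minAreaRect(ts.astype(np.float32)); print("top dark rect",c,sz,ang,len(ts))
X=tri(s,un((322,230),(215,174)),t,np.array(c)); print(X,"s,l,z",X@EX,X@EY,X[2])
X=tri(s,un((322,230),(215,174)),t,un((292,221),(208,192))); print("s,l,z",X@EX,X@EY,X[2])
for p in((80,151),(467,80)):
    q=ray(t,un(p,(208,192)),.122); print("box front edge",q@EX,q@EY)
q=ray(t,un((286,150),(208,192)),.074); print("tube mouth",q@EX,q@EY)
E
```

```text
top dark rect (266.15997314453125, 236.6199951171875) (6.646804332733154, 28.708538055419922) 81.8698959350586 141
[0.60958072 0.14355928 0.10094345] s,l,z 0.62568369949272 0.02679241135034567 0.10094344869843871
s,l,z 0.6277860620189868 0.027335993135219862 0.09932152472007519
box front edge 0.6777341550941123 0.12166057573590278
box front edge 0.6795946581335963 -0.07178861056186933
tube mouth 0.6674586273602587 0.025275812512560752
```

```bash
python3 -m creep '{"plan":[[[0,0,0],[-0.9,0.72,0],0.2],[[0,0,0],[-0.9,0.72,0],0.2],[[0,0,0],[-0.9,0.72,0],0.2],[[0,0,0],[-0.9,0.72,0],0.2],[[0,0,0],[-0.9,0.72,0],0.2],[[0,0,0],[-0.9,0.72,0],0.2],[[0,0,0],[-0.9,0.72,0],0.2],[[0,0,0],[-0.9,0.72,0],0.2],[[0,0,0],[-0.9,0.72,0],0.2],[[0,0,0],[0,0,0],0.2]]}'
python3 -c "
from h import *
go(W(.628,.027,.084))"
```

```text
time_s: 10.5
eef_pos: [0.6171, 0.1316, 0.21]
tcp_rot: [179.8, 0.4, 100.1]
force: [0.1, -0.8, -1.1]
grip_width: 0.0373
grip_force: 0.0
t 10.5 s,l,z [0.6308 0.0136 0.21  ] shift [ 0.57 -0.13  5.04] turn [ 0.03  0.07 -0.12] F [ 0.1 -0.8 -1.1] grip 0.0373 0.0 q [-25.  35.  18.  86. -11.  61.   6.]
```

```bash
python3 -m creep '{"plan":[[[0,0,0],[0,0,0],0.2],[[0,0,0],[0,0,0],0.2],[[0,0,0],[0,0,0.6],0.2],[[0,0,0],[0,0,0.6],0.2],[[0,0,0],[0,0,0.6],0.2],[[0,0,0],[0,0,0.6],0.2],[[0,0,0],[0,0,0.6],0.2],[[0,0,0],[0,0,0],0.2],[[0,0,0],[0,0,0],0.2],[[0,0,0],[0,0,0],0.2]]}'
python3 -c "
from h import *
go(W(.628,.027,.084))"
```

```text
time_s: 11.33
eef_pos: [0.6132, 0.1421, 0.1355]
tcp_rot: [179.9, -0.0, 100.8]
force: [-0.6, 0.0, 0.6]
grip_width: 0.0372
grip_force: 0.0
t 11.3333 s,l,z [0.6289 0.0247 0.1355] shift [ 0.09 -0.04  2.06] turn [ 0.01 -0.    0.01] F [-0.6  0.   0.6] grip 0.0372 0.0 q [-25.  39.  16.  91. -13.  52.   7.]
```

```bash
python3 -m creep '{"plan":[[[0,0,0],[0.09,-0.04,0.4],0.2],[[0,0,0],[0,0,0.4],0.2],[[0,0,0],[0,0,0.4],0.2],[[0,0,0],[0,0,0.4],0.2],[[0,0,0],[0,0,0.44],0.2],[[0,0,0],[0,0,0],0.2],[[0,0,0],[0,0,0],0.5],[[0,0,0],[0,0,0],1],[[0,0,0],[0,0,0],1],[[0,0,0],[0,0,0],1]]}'
python3 -c "
from h import *
go(W(.628,.027,.084))"
```

```text
time_s: 12.17
eef_pos: [0.6121, 0.1433, 0.084]
tcp_rot: [179.9, 0.0, 100.8]
force: [-0.1, 0.3, 1.3]
grip_width: 0.0153
grip_force: 0.0
t 12.1667 s,l,z [0.6281 0.0261 0.084 ] shift [ 0.04 -0.01  0.  ] turn [ 0.01  0.   -0.01] F [-0.1  0.3  1.3] grip 0.0153 0.0 q [-24.  42.  15.  94. -14.  45.   8.]
```

```bash
python3 -m creep '{"plan":[[[0,0,0],[0,0,0],1],[[0,0,0],[0,0,0],1],[[0,0,0],[0,0,0],1],[[0,0,0],[0,0,0],1],[[0,0,0],[0,0,0],1],[[0,0,0],[0,0,0],1],[[0,0,0],[0,0,0],1],[[0,0,0],[0,0,0],1],[[0,0,0],[0,0,0],1],[[0,0,0],[0,0,0],1]]}'
python3 -c "
from h import *
go(W(.628,.027,.084))"
```

```text
time_s: 13.0
eef_pos: [0.6126, 0.1434, 0.084]
tcp_rot: [179.9, 0.0, 100.8]
force: [3.7, 0.6, 4.0]
grip_width: 0.0111
grip_force: 30.0
t 13.0 s,l,z [0.6286 0.0261 0.084 ] shift [ 0.04 -0.02 -0.  ] turn [ 0.02  0.   -0.  ] F [3.7 0.6 4. ] grip 0.0111 30.0 q [-24.  42.  15.  94. -14.  45.   8.]
```

```bash
python3 -m creep '{"plan":[[[0,0,0],[0,-0.2,0],1],[[0,0,0],[0,-0.2,0],1],[[0,0,0],[0,-0.2,0],1],[[0,0,0],[0,-0.2,0],1],[[0,0,0],[0,-0.2,0],1],[[0,0,0],[0,-0.2,0],1],[[0,0,0],[0,-0.2,0],1],[[0,0,0],[0,-0.2,0],1],[[0,0,0],[0,0,0],1],[[0,0,0],[0,0,0],1]]}'
python3 - <<'E'
from h import *
go(W(.5886,.026,.084))
s=cam("scene");t=cam("top")
out=[]
for n,c in(("scene",s),("top",t)):
    m=proj(c,W(.6575,.027,.065)); u,v=np.round(m).astype(int); o=(u-25,v-25); print(n,o,"pred mouth",m,"grip",proj(c,W(.5886,.027,.1)))
    out.append(cv2.resize(np.ascontiguousarray(c[0][o[1]:o[1]+50,o[0]:o[0]+50,::-1]),(400,400),interpolation=cv2.INTER_CUBIC))
cv2.imwrite("pics/p4.png",np.hstack(out))
E
```

```text
time_s: 13.83
eef_pos: [0.5764, 0.1362, 0.084]
tcp_rot: [179.5, 0.1, 100.8]
force: [9.6, 1.7, -1.6]
grip_width: 0.011
grip_force: 30.0
t 13.8333 s,l,z [0.5917 0.0257 0.084 ] shift [ 0.01 -0.12 -0.  ] turn [ 0.09  0.01 -0.01] F [ 9.6  1.7 -1.6] grip 0.011 30.0 q [-25.  40.  15. 101. -14.  41.   9.]
scene (np.int64(260), np.int64(199)) pred mouth [285.0628169  223.74495048] grip [272.91464344 228.85167243]
top (np.int64(240), np.int64(201)) pred mouth [265.11084746 225.95673691] grip [268.41100879 251.3976217 ]
```

View pics/p4.png

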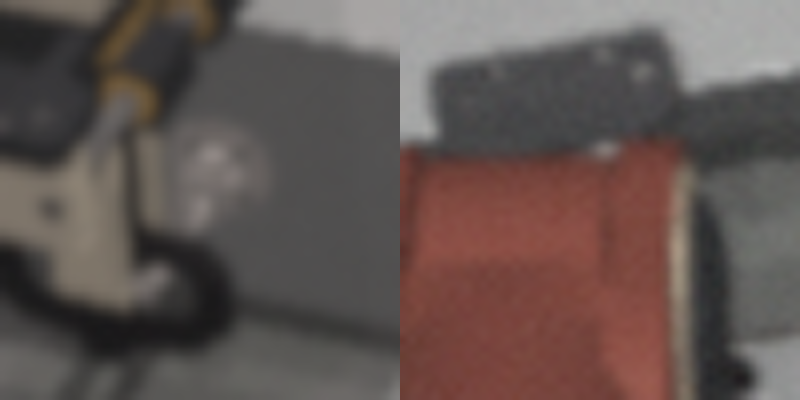

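The scene crop shows the grip held and the tube mouth near crop (210,160), with a rod piece emerging at (198,210). The arm hides the top view. The TCP moved about 37 mm, so I'll pull a little more and re-measure.

```bash
python3 -m creep '{"plan":[[[0,0,0],[0,-0.05,0],1],[[0,0,0],[0,0,0],1],[[0,0,0],[0,0,0],1],[[0,0,0],[0,0,0],1],[[0,0,0],[0,0,0],1],[[0,0,0],[0,0,0],1],[[0,0,0],[0,0,0],1],[[0,0,0],[0,0,0],1],[[0,0,0],[0,0,0],1],[[0,0,0],[0,0,0],1]]}'
python3 - <<'E'
from h import *
go(W(.5886,.026,.084))
ims=[];s=cam("scene")
for k in range(8): ims.append(cam("scene")[0].astype(float))
im=np.mean(ims,0); go(W(.5886,.026,.084))
o=proj(s,W(.6575,.027,.065))
# brightness profile along the rod's visible side, from box wall to grip
g=cv2.cvtColor(im.astype(np.uint8),cv2.COLOR_RGB2GRAY).astype(np.float32)
for dz in(.064,.067,.070):
  L=[]
  for d in range(-20,40,2):
    u,v=proj(s,W(.6578-d/1000,.024,dz)); L.append(int(cv2.getRectSubPix(g,(1,1),(float(u),float(v)))[0,0]))
  print(dz,L)
c=np.ascontiguousarray(im.astype(np.uint8)[205:240,265:305,::-1])
c=cv2.resize(c,None,fx=15,fy=15,interpolation=cv2.INTER_CUBIC)
cv2.imwrite("pics/p5.png",cv2.convertScaleAbs(c,alpha=1.4))
for d in(-22,0,20): print(d,[(proj(s,W(.6578-d/1000,.0265,z))-[265,205]+.5)*15 for z in(.065,)])
E
```

```text
time_s: 14.77
eef_pos: [0.5757, 0.1361, 0.084]
tcp_rot: [179.4, 0.1, 100.8]
force: [9.2, 1.1, -1.9]
grip_width: 0.0112
grip_force: 30.0
t 14.7667 s,l,z [0.591  0.0258 0.084 ] shift [ 0.01 -0.1  -0.  ] turn [ 0.1   0.01 -0.01] F [ 9.2  1.1 -1.9] grip 0.0112 30.0 q [-25.  40.  15. 101. -14.  41.   9.]
t 15.2167 s,l,z [0.591  0.0258 0.084 ] shift [ 0.01 -0.1   0.  ] turn [ 0.1   0.01 -0.01] F [ 9.2  1.8 -2.6] grip 0.0108 30.0 q [-25.  40.  15. 101. -14.  41.   9.]
0.064 [116, 125, 125, 123, 118, 111, 105, 101, 99, 99, 100, 103, 107, 109, 110, 106, 103, 96, 86, 74, 62, 50, 40, 35, 34, 38, 47, 60, 76, 90]
0.067 [107, 116, 125, 130, 129, 124, 116, 109, 105, 102, 100, 102, 106, 111, 115, 115, 115, 112, 105, 95, 86, 71, 57, 46, 38, 35, 36, 45, 60, 77]
0.07 [99, 105, 116, 126, 132, 132, 126, 119, 113, 108, 105, 102, 103, 107, 112, 115, 118, 118, 114, 107, 102, 90, 79, 65, 51, 41, 35, 36, 41, 54]
-22 [array([363.05088295, 212.89669895])]
0 [array([311.91294158, 288.2538617 ])]
20 [array([264.37786503, 358.30182227])]
```

View pics/p5.png

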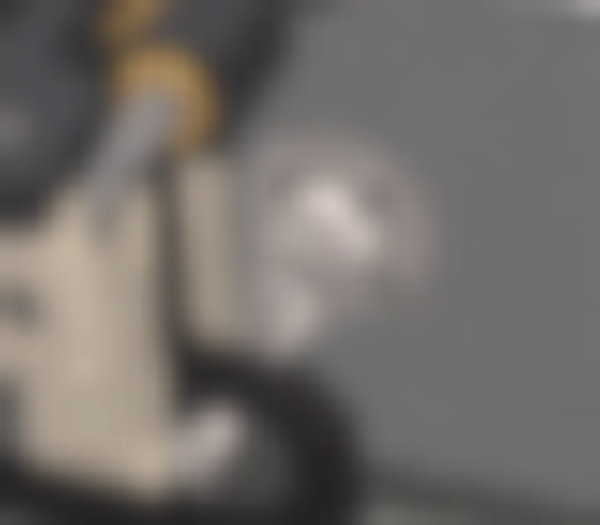

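The ring sits at the blurred junction of tube and grip, so the picture doesn't settle it. Odometry (37.6 mm), box-front geometry (about 38 mm) and spring force (about 37 mm) agree on roughly 38 mm, so I'll pull 2 mm more.

```bash
python3 -m creep '{"plan":[[[0,0,0],[0,-0.05,0],1],[[0,0,0],[0,-0.05,0],1],[[0,0,0],[0,0,0],1],[[0,0,0],[0,0,0],1],[[0,0,0],[0,0,0],1],[[0,0,0],[0,0,0],1],[[0,0,0],[0,0,0],1],[[0,0,0],[0,0,0],1],[[0,0,0],[0,0,0],1],[[0,0,0],[0,0,0],1]]}'
python3 - <<'E'
from h import *
go(W(.5886,.026,.084))
s=cam("scene")
F=[]
for k in range(15): cam("scene"); F.append(telemetry.sense()["force"]@EX)
print("mean pull",np.mean(F),np.std(F))
go(W(.5886,.026,.084))
E
```

```text
time_s: 16.05
eef_pos: [0.5735, 0.1356, 0.084]
tcp_rot: [179.4, 0.1, 100.8]
force: [9.3, 1.8, -3.4]
grip_width: 0.0109
grip_force: 30.0
t 16.05 s,l,z [0.5887 0.0257 0.084 ] shift [ 0.01 -0.01  0.  ] turn [ 0.1   0.01 -0.01] F [ 9.3  1.8 -3.4] grip 0.0109 30.0 q [-25.  39.  15. 101. -14.  41.   9.]
mean pull 10.114856979760896 0.5644439574148024
t 16.85 s,l,z [0.5887 0.0257 0.084 ] shift [ 0.01 -0.01  0.  ] turn [ 0.1   0.01 -0.01] F [11.   1.6 -2.8] grip 0.0111 30.0 q [-25.  39.  15. 101. -14.  41.   9.]
```

```bash
python3 -c "
from plant import job_done
print(job_done())"
```

```text
the job is handed in; nothing more can be done
None
```

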